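Sort two microscope focus screws onto their thread-pitch gauge plates

ROBOT

A 6-joint arm with a two-finger parallel gripper is mounted at the origin on the work surface. World frame = base frame: x ahead of the robot, y to its left, z up, the work surface at z = 0. Lengths are in m, angles in degrees, forces in N, time in s.
With the tool pointing down it reaches from about 0.4 to 0.825 m from the base axis. Payload 7 kg.
Tool frame: the origin (TCP) lies between the finger pads; the fingertips stand 22 mm ahead of it and the grasp point (between the pads) lies 3 mm ahead of it; z points along the fingers, y is the direction in which the jaws open and shut (so a half turn about z gives the same grasp; the last joint's range is limited). The gripper opens to 88 mm and grips with 3 to 60 N. Pads are 19 mm wide; open, the fingers measure 130 mm over their backs; the gripper's body (78 mm by 193 mm) begins 47 mm behind the grasp point.
Start: joints at [86.923, 20.546, 0.682, 0, -70.136, -16.507], TCP at [0.226, 0.636, 0.249] pointing down, gripper open.
Joint ranges: [-176.03, 176.03], [-82.01, 121.73], [-58.28, 71.71], [-173.87, 95.51], [-174.79, -0.11], [-173.66, 173.66]. Speed limits (degrees/s): [136.94, 136.94, 172.46, 180, 180, 180].

INTERFACE

Orientations are given as [roll, pitch, yaw] about the fixed x, y, z axes, in that order (R = Rz(yaw) Ry(pitch) Rx(roll)).
In Python, from plant import telemetry, cams, r gives the robot as it stands.
- The arm moves only by the tool carry_out, never from a script. Its argument "commands" is one flat list of numbers, 5 for each row, row after row: the shift along the world's x, y, z as a fraction of full scale, then the turn about the world's z as a fraction of full scale, then the gripper's target within -1 to 1 (shut at 1, half-way at 0, fully open at -1). In form: [x, y, z, turn, claw, x, y, z, turn, claw, ...]. A call has 1 to 8 rows; each row shifts and turns the commanded pose from where the row before left it; what a row does not reach is not made up. Full scale, the value 1, is 0.04 m for a shift and 4 degrees for a turn. A row lasts 1/10 s, in which the tool goes at most 50 mm and 8.59 degrees, less where a joint would pass 70% of its speed; a pose out of reach is approached as far as the arm can. A call with a number of a shift or a turn outside -1 to 1 is refused whole. A call with a gripper value outside its range is refused whole. The fingers move at their own pace and stop on an object; "grip_force" is the grip in N (left out, the last holds). Time passes only in rows, so rows that do not move let the fingers close. It gives the time, the measured TCP pose, the force and the opening at its end, in the units of the state.
- telemetry.get_state(): the state, without advancing time (a new reading comes with each control period).
- cams.capture(name): name is "scene" or "top" or "wrist"; returns a dict with "frame" (420x560x3 uint8, red, green, blue), "camera_matrix" (3x3 intrinsics, pixels), "camera_from_world" (4x4, takes a point from world to camera coordinates); the wrist camera has in their place "mount" (4x4, takes a point from camera to tool coordinates, whose origin is the TCP and whose axes are the flange's). Camera axes: x right, y down, z forward; pixel columns grow to the right and rows downward; lengths in m; the calibration is good to about 2 mm. A picture is of the moment at which its call begins: read the wrist's pose just before it. There is no depth.
- r.close_job(): hands the job in, once; it reports no verdict.
The state is a dict: "time_s": time; "joints": joint angles; "qd": joint speeds; "joint_torque": joint torques, N m; "tcp_pos": TCP position; "eef_rot": TCP orientation; "contact_force": force on the tool from outside, world axes, zero at the start; "moment": the same for the moment, N m; "gripper_width": finger opening in m.
Only numpy, scipy, OpenCV 4.12 (cv2) and the standard library are available. Lean on these libraries where they do the work, as an engineer would, in place of code of your own. Each camera call takes 0.05 s, during which the arm holds its last target. There are 200 camera calls.

TASK

The two threaded focus screws from the microscope need sorting by thread pitch. Lay the coarse-thread screw into the V rests of the gauge plate with the wide notches, and the fine-thread screw into the V rests of the gauge plate with the narrow notches, each lying level along its plate with its hexagonal collars outside the two rests. Lower them in, don't drop them; the smooth rod with square ends is not part of the job.

Things in the scene. Friction and masses are not known exactly. Their poses are not given: they have to be found in the camera images.
- coarse_screw: Loose steel screw 154 mm long, 0.3-0.5 kg, coarse thread: crests 12 mm apart, deep dark grooves. Shank 126 mm long, 22 mm thick; at each end a hexagonal collar 36 mm across flats, 14 mm long. It lies on collar flats, its axis 18 mm above the bench. Origin: middle of the axis; x runs along it, both ends alike.
- fine_screw: Loose steel screw, same sizes, mass, collars, lie and frame as the coarse screw, but with a fine shallow thread: crests 4 mm apart. (A smooth rod, 112 mm long and 14 mm thick, with square end blocks, also lies there: not wanted.)
- coarse_seat (a point): Where the middle of a seated screw's axis lies on the fixed plate with teeth 12 mm apart along its long edges: 52 mm above the bench, over the centre of the 132 x 70 (with teeth 84) x 10 mm dark steel plate. x runs along the seated screw, either way round; z up. Two V rests hold the shank, 40 mm either side along x; between them 70 mm are free for fingers, over a comb 10 mm wide, 39 mm high.
- fine_seat (a point): Same point, plate and frame, but with teeth 4 mm apart (width with teeth 78 mm). On both plates each V rest is 10 mm thick along x, with 45 degree faces that centre the screw; its mouth is 49 mm wide and its lips stand 61 mm above the bench. The collars hang outside the rests, with 18 mm of play along x each way.

How it is judged:
By the outcome, as a careful person would: the job done as asked, in the order asked, and still so for the second after the job is handed in, with the robot touching nothing.
It also fails if it takes over 64 s, if anything falls off the work surface, if the arm or the gripper's body presses on something with over 40 N, if the wrist force passes 120 N, or if a joint passes its speed limit or range.

## Working session

There is one attempt and no reset: what is moved stays moved. The work goes in short steps, Python scripts to look and compute and a tool call to move; the robot and the scene stay as the last step left them, time stands still between calls to the robot, and variables do not carry over. Pictures are saved under pics/ and viewed, about 8 in all and at most 12, crops included, and the job is handed in when it is done.

Besides the shell and the picture viewer there is one more tool, called after "Call:" in YAML: its name, and indented under it one key for each argument. carry_out: Moves the arm, as the interface text tells. Shift numbers are shares of 0.04 m and turn numbers shares of 4 degrees, none past 1 either way. Its arguments: {"type":"object","properties":{"commands":{"type":"array"},"grip_force":{"type":"number"}},"required":["commands"]}

```bash
mkdir -p pics; cat > h.py <<'E'
import numpy as np, cv2
from plant import telemetry, cams, r
def cap(n,f=None):
    c=cams.capture(n)
    if f: cv2.imwrite('pics/'+f,c['frame'][:,:,::-1])
    return c
def ray(c,u,v,z):
    K=np.array(c['camera_matrix']);T=np.array(c['camera_from_world'])
    R=T[:3,:3];o=-R.T@T[:3,3];d=R.T@np.linalg.inv(K)@np.array([u,v,1.])
    return o+d*(z-o[2])/d[2]
def proj(c,p):
    K=np.array(c['camera_matrix']);T=np.array(c['camera_from_world'])
    q=K@(T[:3,:3]@np.array(p)+T[:3,3]);return q[:2]/q[2]
E
python3 - <<'E'
from h import *
import pickle
for n in('top','scene'):
    c=cap(n,n+'0.png');pickle.dump(c,open(n+'0.pkl','wb'))
    T=np.array(c['camera_from_world']);print(n,-T[:3,:3].T@T[:3,3],T[:3,:3].tolist(),c['camera_matrix'])
    a=c['frame'];cv2.imwrite('pics/%s0.png'%n,cv2.resize(a[:,:,::-1],(800,600),interpolation=cv2.INTER_CUBIC))
print(telemetry.get_state())
E
```

```text
top [ 0.34139862 -0.01138673  0.99704493] [[0.1503062643780602, -0.988618661771371, 0.006416267302409377], [-0.9618540783266221, -0.14773137945181067, -0.23024372202452986], [0.22857112436866675, 0.02843556088155137, -0.9731118435114203]] [[462.98430193   0.         275.71255468]
 [  0.         462.98430193 204.28141518]
 [  0.           0.           1.        ]]
scene [1.19189948 0.09806938 0.68698116] [[-0.16493951719336689, 0.9862879107270754, 0.0055778868436070755], [0.6698483411435981, 0.11616793314264777, -0.7333540830843827], [-0.7239462380143911, -0.11722273014644542, -0.679824003696416]] [[476.56433064   0.         275.87661968]
 [  0.         476.56433064 197.24568367]
 [  0.           0.           1.        ]]
{'time_s': 0.1, 'joints': array([ 8.69246381e+01,  2.05889997e+01,  6.39794900e-01, -1.66854908e-02,
       -7.01348758e+01, -1.65068811e+01]), 'qd': array([-0.03015731, -0.01671348,  0.13277952,  0.10882367,  0.01509995,
       -0.01181367]), 'joint_torque': array([-1.27538842e-03, -5.84163022e+01,  2.93752563e+01,  7.01550230e+00,
        1.01777460e-02, -5.34989636e-05]), 'tcp_pos': array([0.22612685, 0.63558395, 0.24770668]), 'eef_rot': array([ 1.79914928e+02, -8.85221182e-03, -1.95879178e+01]), 'contact_force': array([-0.25736487,  0.54840218, -0.63996595]), 'moment': array([-0.01876565, -0.02234129,  0.03651816]), 'gripper_width': 0.08751315650258826}
```

View pics/top0.png

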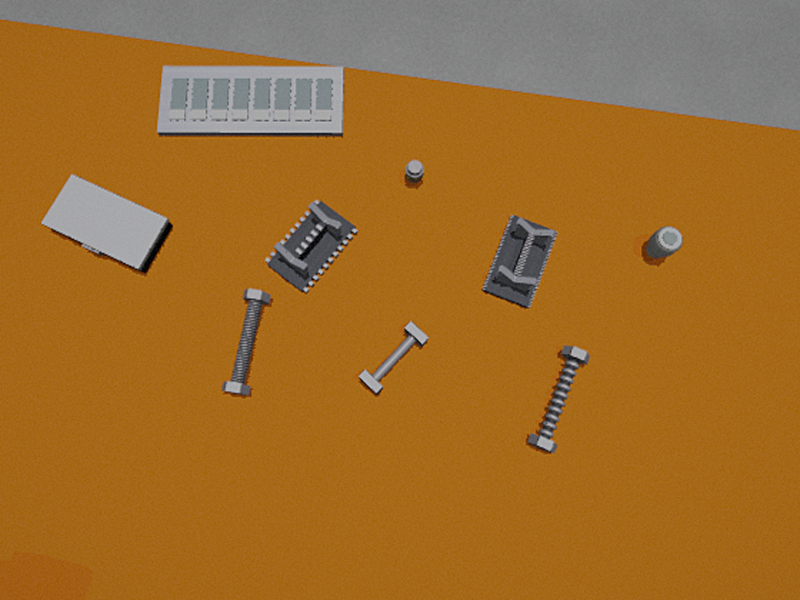

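View pics/scene0.png

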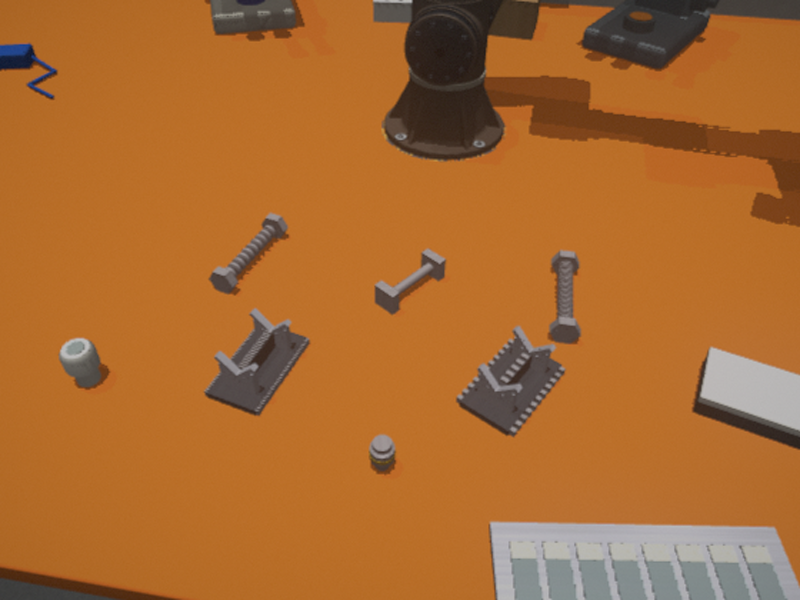

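The top view shows the fine screw at about (246,342), the coarse screw at (558,400) and the rod at (393,358). The wide-tooth plate is at (312,246) and the fine-tooth plate at (520,261). The scene view agrees.

```bash
cat >> h.py <<'E'
def mask(f):
    h=cv2.cvtColor(f,cv2.COLOR_RGB2HSV); m=((h[...,1]<110)).astype(np.uint8)*255
    return m
def blobs(c):
    n,l,s,ce=cv2.connectedComponentsWithStats(mask(c['frame']))
    return [(s[i,4],ce[i],(l==i).astype(np.uint8)) for i in range(1,n) if s[i,4]>150]
E
python3 - <<'E'
from h import *
import pickle
vis=[]
for n,seeds in (('top',dict(fs=(246,342),cs=(558,400),cp=(312,246),fp=(520,261))),('scene',dict(fs=(566,295),cs=(250,253),cp=(512,382),fp=(258,362)))):
    c=pickle.load(open(n+'0.pkl','rb'));B=blobs(c)
    for k,s in seeds.items():
        s=np.array(s)*.7
        a,ce,m=min(B,key=lambda b:np.hypot(*(b[1]-s)))
        ct=max(cv2.findContours(m,0,1)[0],key=cv2.contourArea)
        z=.018 if k[1]=='s' else .010
        P=np.array([ray(c,u,v,z)[:2] for u,v in ct[:,0]])
        rc=cv2.minAreaRect((P*1000).astype(np.float32))
        print(n,k,a,ce.round(1),'rect mm',np.round(rc[0],1),np.round(rc[1],1),round(rc[2],1))
        M=np.array([ray(c,u,v,z)[:2] for v,u in np.argwhere(m)]);w,V=np.linalg.eigh(np.cov(M.T));print('   mean',M.mean(0).round(4),'axis',np.degrees(np.arctan2(V[1,1],V[0,1])).round(1))
    if n=='top':
        f=c['frame'][:,:,::-1]
        for (x,y) in((312,246),(520,261)):
            x,y=int(x*.7),int(y*.7);vis.append(cv2.resize(f[y-40:y+40,x-40:x+40],(400,400),interpolation=cv2.INTER_CUBIC))
            print('crop origin',x-40,y-40)
cv2.imwrite('pics/crop1.png',np.hstack(vis))
E
```

```text
top fs 829 [172.1 238.7] rect mm [465.  224.3] [ 41.3 159. ] 88.9
   mean [0.4639 0.2242] axis 179.1
top cs 832 [391.3 278. ] rect mm [ 452.  -246.3] [ 41.3 160.1] 75.3
   mean [ 0.4517 -0.2465] axis 165.2
top cp 2036 [217.4 171.7] rect mm [628.5 157.8] [ 88.4 132.4] 60.9
   mean [0.6274 0.157 ] axis 151.6
top fp 2020 [363.6 182.4] rect mm [ 653.4 -167.9] [ 78.7 133.5] 77.1
   mean [ 0.6525 -0.1677] axis 166.2
crop origin 178 132
crop origin 324 142
scene fs 877 [395.2 208.1] rect mm [460.4 225.2] [ 38.1 190.3] 89.1
   mean [0.4676 0.2256] axis 178.6
scene cs 790 [173.4 177.2] rect mm [ 446.6 -244.1] [ 45.8 185.8] 75.1
   mean [ 0.4524 -0.2454] axis 166.2
scene cp 2904 [358.4 267.9] rect mm [619.4 161.6] [ 90.5 160. ] 60.8
   mean [0.6292 0.1592] axis 155.1
scene fp 2612 [179.5 255.5] rect mm [ 644.6 -173. ] [101.6 154.7] 76.6
   mean [ 0.6558 -0.1677] axis 172.8
```

View pics/crop1.png

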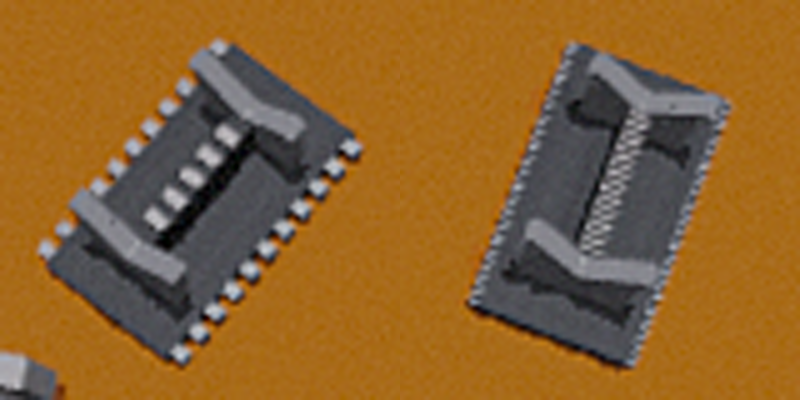

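The crops show wide teeth on the plate at the left and fine teeth on the one at the right. The measured sizes (132×88 and 133×79 mm) match the sheet. I'll move over the coarse plate now and refine from the wrist camera.

Call:
carry_out:
  commands: [0.74,-0.99,0,0,-1,0.74,-0.99,0,0,-1,0.74,-0.99,0,0,-1,0.74,-0.99,0,0,-1,0.74,-0.99,0,0,-1,0.74,-0.99,0,0,-1,0.74,-0.99,0,0,-1,0.74,-0.99,0,0,-1]

```text
time_s: 0.9
tcp_pos: [0.4637, 0.3173, 0.2485]
eef_rot: [180.0, 0.0, -19.6]
contact_force: [1.7, 0.8, -0.2]
gripper_width: 0.0878
```

Call:
carry_out:
  commands: [0.74,-0.99,0,0,-1,0.74,-0.99,0,0,-1,0.74,-0.99,0,0,-1,0.74,-0.99,0,0,-1,0,0,0,0,-1,0,0,0,0,-1]

```text
time_s: 1.5
tcp_pos: [0.5817, 0.1593, 0.2478]
eef_rot: [179.9, 0.1, -19.8]
contact_force: [-0.4, 0.6, -0.1]
gripper_width: 0.0872
```

```bash
cat >> h.py <<'E'
from scipy.spatial.transform import Rotation as Ro
def wcap(f=None):
    s=telemetry.get_state();c=cap('wrist',f)
    W=np.eye(4);W[:3,:3]=Ro.from_euler('xyz',s['eef_rot'],degrees=True).as_matrix();W[:3,3]=s['tcp_pos']
    c['camera_from_world']=np.linalg.inv(W@np.array(c['mount']));c['state']=s;return c
E
python3 - <<'E'
from h import *
import pickle
c=wcap('w1.png');pickle.dump(c,open('w1.pkl','wb'))
print(np.array(c['mount']).round(3),c['state']['tcp_pos'],c['state']['eef_rot'],c['camera_matrix'][0])
for p in((.6285,.1578,.01),(.465,.2243,.018)):print(proj(c,p))
E
```

```text
[[ 0.001 -0.955 -0.297  0.081]
 [ 1.     0.     0.001  0.   ]
 [-0.001 -0.297  0.955 -0.137]
 [ 0.     0.     0.     1.   ]] [0.58171025 0.15933114 0.24777884] [ 1.79949418e+02  5.74437999e-02 -1.97567779e+01] [292.71681273   0.         282.40010752]
[270.50219416 153.23287231]
[266.52964695 280.75749385]
```

View pics/w1.png

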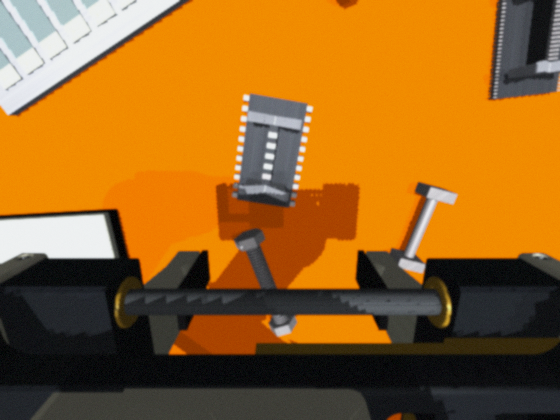

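The wrist view shows the coarse plate centred near (271,150), with the fine screw running from about (248,240) to (282,325), partly hidden by the gripper. Next I'll refine the plate numerically and move over the coarse screw.

```bash
cat >> h.py <<'E'
def rect(c,seed,z):
    m=mask(c['frame']);a,ce,m=min(blobs(c),key=lambda b:np.hypot(*(b[1]-np.array(seed))))
    ct=max(cv2.findContours(m,0,1)[0],key=cv2.contourArea)
    P=np.array([ray(c,u,v,z)[:2] for u,v in ct[:,0]])
    rc=cv2.minAreaRect((P*1000).astype(np.float32))
    print(a,ce.round(1),'rect',np.round(rc[0],1),np.round(rc[1],1),round(rc[2],1))
E
python3 - <<'E'
from h import *
import pickle
c=pickle.load(open('w1.pkl','rb'))
rect(c,(271,150),.01)
for u,v in((245,95),(312,106),(294,206),(235,199)):print(ray(c,u,v,.01).round(4))
# overlay of predicted points for rests/lips
f=c['frame'][:,:,::-1].copy();f=cv2.resize(f[80:220,190:350],(800,700),interpolation=cv2.INTER_CUBIC)[:600]
t=cv2.resize(pickle.load(open('top0.pkl','rb'))['frame'][:,:,::-1][1:2,1:2],(1,1))
a=np.radians(-29.1);R=np.array([[np.cos(a),-np.sin(a)],[np.sin(a),np.cos(a)]])
for x in(-45,-35,35,45):
  for y in(-24.5,24.5):
    p=R@[x/1000,y/1000]+[.6285,.1578];q=(proj(c,[*p,.061])-[190,80])*5;cv2.circle(f,tuple(int(i) for i in q),4,(0,0,255),1)
for x in(-66,66):
  for y in(-42,42):
    p=R@[x/1000,y/1000]+[.6285,.1578];q=(proj(c,[*p,.010])-[190,80])*5;cv2.circle(f,tuple(int(i) for i in q),4,(255,0,0),1)
cv2.imwrite('pics/w1c.png',f)
E
```

```text
6567 [270.5 149.4] rect [628.8 158.2] [ 84.4 130.3] 60.9
[0.7026 0.1626 0.01  ]
[0.664  0.0914 0.01  ]
[0.5533 0.1525 0.01  ]
[0.5886 0.2226 0.01  ]
```

View pics/w1c.png

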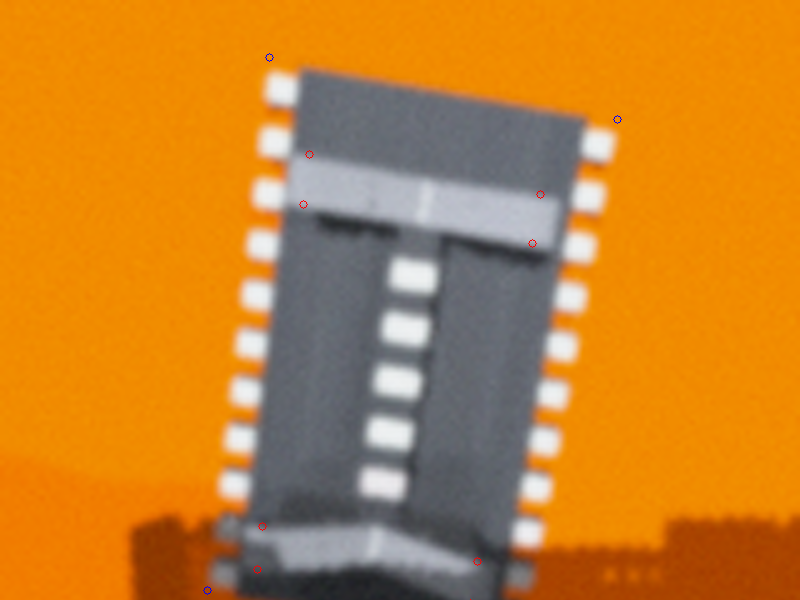

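Call:
carry_out:
  commands: [0,-0.98,0,0,-1,0,-0.98,0,0,-1,0,-0.98,0,0,-1,0,-0.98,0,0,-1,0,-0.98,0,0,-1,0,-0.98,0,0,-1,-0.3,-0.98,0,0,-1,-0.3,-0.98,0,0,-1]

```text
time_s: 2.35
tcp_pos: [0.5571, -0.1526, 0.2486]
eef_rot: [-180.0, 0.0, -19.4]
contact_force: [0.8, -0.7, 0.3]
gripper_width: 0.088
```

Call:
carry_out:
  commands: [-0.6,-0.9,0,0.7,-1,-0.6,-0.7,0,0.5,-1,0,0,0,0,-1,0,0,0,0,-1]

```text
time_s: 2.75
tcp_pos: [0.5093, -0.2162, 0.249]
eef_rot: [-180.0, -0.0, -14.8]
contact_force: [0.6, -0.2, 0.3]
gripper_width: 0.0881
```

```bash
python3 - <<'E'
from h import *
import pickle
c=wcap('w2.png');pickle.dump(c,open('w2.pkl','wb'))
print(c['state']['tcp_pos'],c['state']['eef_rot'])
q=proj(c,(.6534,-.1679,.01));print(q);rect(c,q,.01)
q=proj(c,(.452,-.2463,.018));print(q);rect(c,q,.018)
E
```

```text
[ 0.50933949 -0.21617806  0.24895669] [-1.79980150e+02 -4.57679541e-02 -1.47781617e+01]
[211.47943823  82.39992448]
8100 [210.   77.3] rect [ 654.5 -164.3] [ 84.1 131.3] 76.4
[314.98118374 224.58871912]
1944 [314.3 225.3] rect [ 445.4 -243.6] [ 40.5 164.5] 75.3
```

View pics/w2.png

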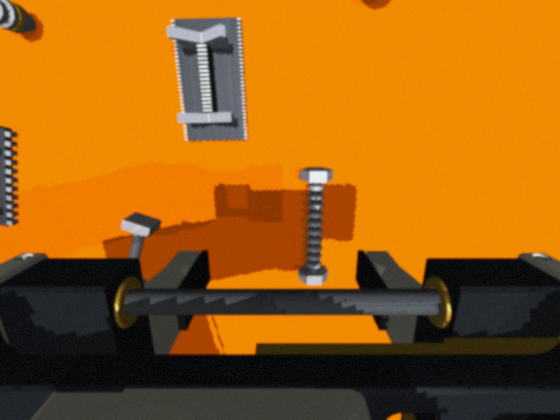

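The wrist image shows the fine plate at about (210,78), with its lip widening the outline on one side, and the coarse screw running from (316,175) to (313,273). The plate values agree with the top view to about 3 mm once the lip is allowed for. Coarse screw at about (0.451, -0.2455), yaw -14.8. Going for it.

Call:
carry_out:
  commands: [-0.73,-0.37,0,0,-1,-0.73,-0.37,-0.5,0,-1,0,0,-0.9,0,-1,0,0,-0.9,0,-1,0,0,-0.9,0,-1,0,0,-0.8,0,-1,0,0,-0.5,0,-1,0,0,0,0,-1]

```text
time_s: 3.6
tcp_pos: [0.45, -0.2448, 0.0658]
eef_rot: [180.0, 0.3, -14.7]
contact_force: [-0.4, 0.9, 0.6]
gripper_width: 0.0875
```

```bash
python3 - <<'E'
from h import *
s=telemetry.get_state();print(s['tcp_pos'],s['eef_rot'],s['contact_force'])
c=cap('scene');cv2.imwrite('pics/s2.png',cv2.resize(c['frame'][120:300,80:320,::-1],(800,600)))
E
```

```text
[ 0.45004655 -0.24480427  0.06583082] [179.97808045   0.31615302 -14.68856443] [-0.39419462  0.87441133  0.55283579]
```

View pics/s2.png

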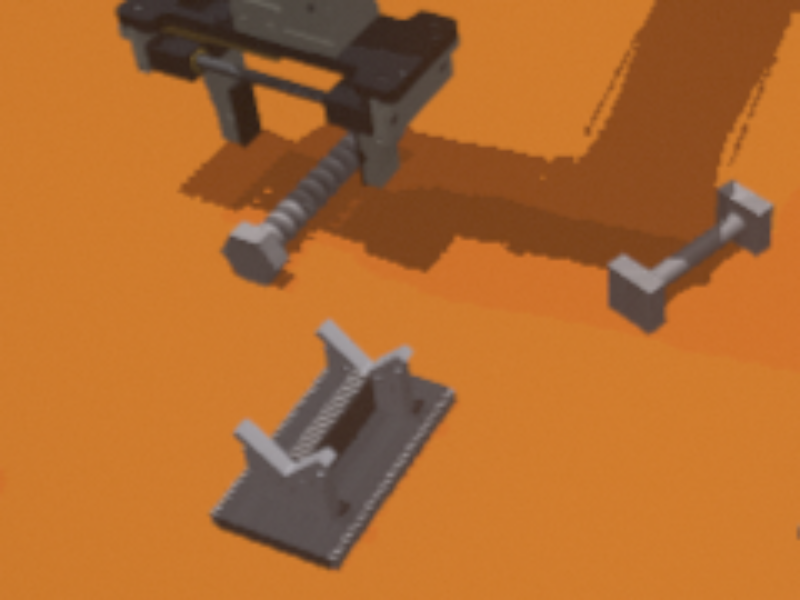

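The view shows the fingers straddling the shank in the middle. Going down to TCP z 0.026 and gripping.

Call:
carry_out:
  commands: [0,0,-0.4,0,-1,0,0,-0.4,0,-1,0,0,-0.2,0,-1,0,0,0,0,1,0,0,0,0,1,0,0,0,0,1,0,0,0,0,1,0,0,0,0,1]
  grip_force: 40

```text
time_s: 4.45
tcp_pos: [0.4513, -0.2466, 0.0291]
eef_rot: [-180.0, -0.1, -14.8]
contact_force: [0.5, 0.6, 0.1]
gripper_width: 0.0538
```

Call:
carry_out:
  commands: [0,0,0,0,1,0,0,0,0,1,0,0,0,0,1,0,0,0,0,1]

```text
time_s: 4.85
tcp_pos: [0.4511, -0.2464, 0.0286]
eef_rot: [-180.0, -0.0, -14.8]
contact_force: [-0.5, -0.6, 0.6]
gripper_width: 0.0212
```

Call:
carry_out:
  commands: [0,0,0,0,1,0,0,0.1,0,1,0,0,0.2,0,1,0,0,0.5,0,1,0,0,0.7,0,1,0,0,0.7,0,1,0,0,0.5,0,1,0,0,0.3,0,1]

```text
time_s: 5.65
tcp_pos: [0.4515, -0.2466, 0.1508]
eef_rot: [-180.0, -0.1, -14.8]
contact_force: [0.8, -0.3, -3.7]
gripper_width: 0.0209
```

```bash
python3 - <<'E'
from h import *
import pickle
c=wcap();s=c['state'];print(s['tcp_pos'],s['eef_rot'],s['contact_force'],s['moment'],s['gripper_width'])
f=c['frame'][:,:,::-1].copy();t=cap('scene')['frame'][80:260,80:320,::-1]
cv2.imwrite('pics/l1.png',np.hstack([cv2.resize(f,(400,300)),cv2.resize(t,(400,300))]))
E
```

```text
[ 0.45151023 -0.24656773  0.15077482] [-1.79986648e+02 -1.43966918e-01 -1.47787263e+01] [ 0.78446191 -0.2599145  -3.72621935] [-0.02900176 -0.06543757 -0.01672132] 0.02092804206090436
```

View pics/l1.png

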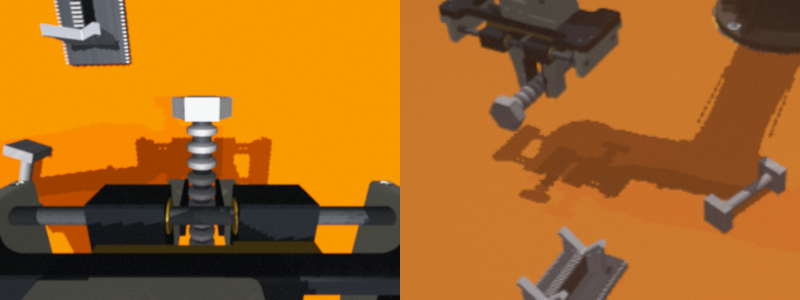

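Both views show the coarse screw held level in the jaws. Measuring the axial offset from the collar.

```bash
cat >> h.py <<'E'
def axoff(drop=.0106):
    c=wcap();s=c['state'];z=s['tcp_pos'][2]-drop
    f=c['frame'];m=mask(f)
    q=proj(c,[*(s['tcp_pos'][:2]+.07*np.array([np.cos(np.radians(s['eef_rot'][2])),np.sin(np.radians(s['eef_rot'][2]))])),z+.018]);print('pred',q)
    u=int(q[0]);col=m[:,u-6:u+7].mean(1)>128
    v=int(q[1])
    while v>0 and col[v-1]:v-=1
    P=ray(c,q[0],v,z+.018)-s['tcp_pos'];a=np.radians(s['eef_rot'][2])
    print('edge v',v,'outer face at',P[0]*np.cos(a)+P[1]*np.sin(a),'-> mid offset',P[0]*np.cos(a)+P[1]*np.sin(a)-.077)
    row=np.flatnonzero(m[v+8,u-40:u+40])+u-40;print('cols',row.min(),row.max())
E
python3 -c "
from h import *
axoff()"
```

```text
pred [281.87609105 149.18419603]
edge v 135 outer face at 0.07595196731487334 -> mid offset -0.0010480326851266542
cols 241 320
```

Call:
carry_out:
  commands: [0.16,0.36,0,-0.2,1,0.3,0.72,0,-0.3,1,0.32,0.72,0,-0.3,1,0.32,0.72,0,-0.3,1,0.32,0.72,0,-0.3,1,0.32,0.72,0,-0.3,1,0.32,0.72,0,-0.3,1,0.32,0.72,0,-0.3,1]

```text
time_s: 6.6
tcp_pos: [0.5456, -0.0294, 0.1467]
eef_rot: [179.9, 0.1, -24.0]
contact_force: [0.7, -0.9, -2.9]
gripper_width: 0.0211
```

Call:
carry_out:
  commands: [0.32,0.72,0,-0.3,1,0.32,0.72,0,-0.3,1,0.32,0.72,0,-0.3,1,0.32,0.72,0,-0.3,1,0.32,0.72,0,-0.3,1,0.32,0.72,0,-0.1,1,0.2,0.5,0,0,1,0,0,0,0,1]

```text
time_s: 7.4
tcp_pos: [0.6313, 0.1645, 0.1465]
eef_rot: [179.9, 0.1, -30.3]
contact_force: [0.3, 0.3, -3.6]
gripper_width: 0.0209
```

Call:
carry_out:
  commands: [0,0,0,0,1,0,0,0,0,1]

```text
time_s: 7.6
tcp_pos: [0.6303, 0.1615, 0.1477]
eef_rot: [179.9, 0.1, -30.4]
contact_force: [0.9, -0.4, -3.1]
gripper_width: 0.0207
```

Call:
carry_out:
  commands: [-0.02,-0.08,-0.3,0.32,1,0,0,-0.5,0,1,0,0,-0.4,0,1,0,0,-0.36,0,1,0,0,0,0,1,0,0,0,0,1]

```text
time_s: 8.2
tcp_pos: [0.6303, 0.1587, 0.086]
eef_rot: [180.0, 0.0, -29.1]
contact_force: [0.4, -0.1, -2.9]
gripper_width: 0.0209
```

```bash
python3 - <<'E'
from h import *
c=wcap();s=c['state'];print(s['tcp_pos'],s['eef_rot'],s['contact_force'])
t=cap('scene')['frame'][190:330,270:457,::-1];u=cap('top')['frame'][110:230,140:300,::-1]
cv2.imwrite('pics/p1.png',np.hstack([cv2.resize(t,(400,300),interpolation=2),cv2.resize(c['frame'][:,:,::-1],(400,300))]))
E
```

```text
[0.63026695 0.15869321 0.08602575] [ 1.79966823e+02  4.53751314e-03 -2.90986753e+01] [ 0.37875412 -0.10102601 -2.93071707]
```

View pics/p1.png

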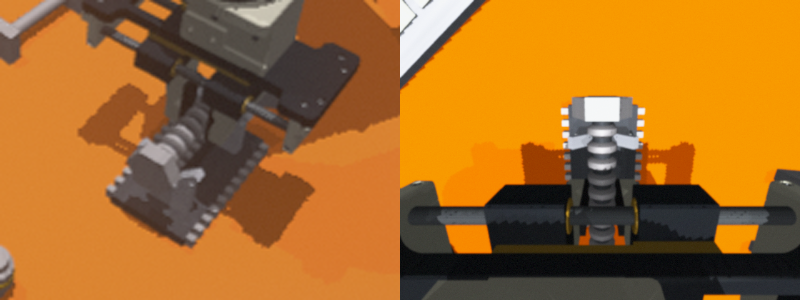

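The screw is centred over both V lips, with the far collar beyond its rest. Lowering gently.

Call:
carry_out:
  commands: [0,0,-0.15,0,1,0,0,-0.15,0,1,0,0,-0.1,0,1,0,0,-0.08,0,1,0,0,0,0,1]

```text
time_s: 8.85
tcp_pos: [0.6299, 0.1589, 0.0662]
eef_rot: [179.9, 0.0, -29.1]
contact_force: [0.1, 0.6, -3.1]
gripper_width: 0.0208
```

Call:
carry_out:
  commands: [0,0,-0.04,0,1,0,0,-0.02,0,1,0,0,0,0,1]

```text
time_s: 9.15
tcp_pos: [0.6303, 0.1591, 0.0645]
eef_rot: [180.0, 0.0, -29.1]
contact_force: [-0.6, 0.2, -3.4]
gripper_width: 0.0209
```

Call:
carry_out:
  commands: [0,0,-0.03,0,1,0,0,0,0,1]

```text
time_s: 9.35
tcp_pos: [0.6304, 0.159, 0.0638]
eef_rot: [-180.0, -0.0, -29.1]
contact_force: [-0.8, -2.1, -0.1]
gripper_width: 0.0209
```

Call:
carry_out:
  commands: [0,0,-0.03,0,1,0,0,0,0,1]

```text
time_s: 9.55
tcp_pos: [0.6304, 0.1587, 0.0633]
eef_rot: [180.0, -0.0, -29.1]
contact_force: [-3.3, -4.1, 6.7]
gripper_width: 0.0208
```

Call:
carry_out:
  commands: [-0.01,-0.02,0,0,1,0,0,0,0,1]

```text
time_s: 9.75
tcp_pos: [0.6301, 0.1581, 0.0628]
eef_rot: [-180.0, -0.0, -29.1]
contact_force: [-2.4, -3.9, 4.3]
gripper_width: 0.0209
```

Call:
carry_out:
  commands: [0,0,-0.01,0,1,0,0,0,0,1]

```text
time_s: 9.95
tcp_pos: [0.6301, 0.1581, 0.0626]
eef_rot: [180.0, -0.0, -29.1]
contact_force: [-2.6, -4.1, 8.3]
gripper_width: 0.0206
```

Call:
carry_out:
  commands: [0,0,0,0,0.4,0,0,0,0,0.2,0,0,0,0,-0.2,0,0,0,0,-0.2,0,0,0,0,-0.2]

```text
time_s: 10.45
tcp_pos: [0.6299, 0.1585, 0.0616]
eef_rot: [180.0, 0.0, -29.1]
contact_force: [-0.3, 0.6, 1.2]
gripper_width: 0.0504
```

Call:
carry_out:
  commands: [0,0,0.2,0,-0.2,0,0,0.5,0,-0.2,0,0,0.8,0,-1,0,0,0.8,0,-1,0,0,0.8,0,-1,0,0,0.6,0,-1,0,0,0,0,-1]

```text
time_s: 11.15
tcp_pos: [0.6318, 0.159, 0.215]
eef_rot: [-179.7, -0.3, -29.1]
contact_force: [-0.2, 1.1, 0.3]
gripper_width: 0.0852
```

Call:
carry_out:
  commands: [-0.34,0.2,0,0.88,-1,-0.34,0.2,0,0.88,-1,-0.34,0.2,0,0.88,-1,-0.34,0.2,0.2,0.88,-1,-0.34,0.2,0.2,0.88,-1,-0.34,0.2,0.2,0.88,-1,-0.34,0.2,0.2,0.88,-1,-0.34,0.2,0,0.88,-1]

```text
time_s: 11.95
tcp_pos: [0.5208, 0.2228, 0.2429]
eef_rot: [-179.9, -0.1, -0.8]
contact_force: [0.3, 0.9, 0.5]
gripper_width: 0.0875
```

Call:
carry_out:
  commands: [0,0,0,0,-1,0,0,0,0,-1]

```text
time_s: 12.15
tcp_pos: [0.5209, 0.2224, 0.2419]
eef_rot: [-180.0, -0.0, -1.0]
contact_force: [0.0, 0.4, 0.5]
gripper_width: 0.088
```

```bash
python3 - <<'E'
from h import *
c=wcap();s=c['state'];print(s['tcp_pos'],s['eef_rot'])
q=proj(c,(.464,.2235,.018));print(q);rect(c,q,.018)
u=cap('top')['frame'][110:230,140:300,::-1]
cv2.imwrite('pics/p2.png',np.hstack([cv2.resize(u,(400,300),interpolation=2),cv2.resize(c['frame'][:,:,::-1],(400,300))]))
E
```

```text
[0.52090698 0.22239015 0.24187498] [-1.79993485e+02 -6.80529059e-03 -9.64695598e-01]
[281.92878401 232.72114287]
67832 [277.5 338.4] rect [338.2 229.3] [922.2 404.7] 89.0
```

View pics/p2.png

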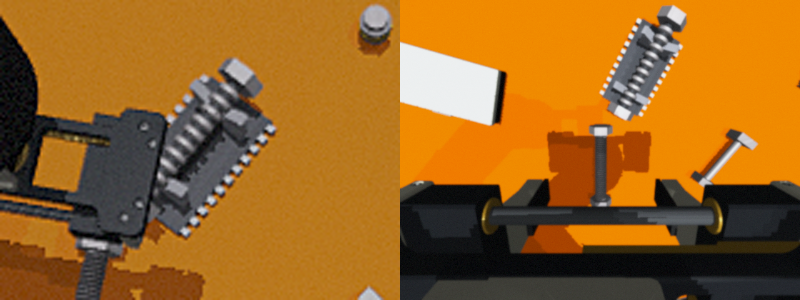

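The coarse screw lies in the Vs with both collars outside the rests. The fine screw is at about (600,165) in the right-hand half, straight ahead. Now a numeric check of its end face, then descend.

```bash
python3 - <<'E'
from h import *
c=wcap();m=mask(c['frame'])
v=int(round(proj(c,(.530,.2235,.036))[1]));print(v)
while m[v-1,274:287].mean()>128:v-=1
row=np.flatnonzero(m[v+8,240:320])+240;print(v,row.min(),row.max())
for u in(row.min(),row.max()):print(ray(c,u,v+8,.036))
print('outer face',ray(c,280,v,.036))
E
```

```text
187
175 265 296
[0.53464804 0.24201934 0.036     ]
[0.53402178 0.20524934 0.036     ]
outer face [0.54388427 0.22404408 0.036     ]
```

Call:
carry_out:
  commands: [-0.72,0,-0.3,0,-1,-0.72,0,-0.6,0,-1,0,0,-0.9,0,-1,0,0,-0.9,0,-1,0,0,-0.9,0,-1,0,0,-0.6,0,-1,0,0,-0.2,0,-1,0,0,0,0,-1]

```text
time_s: 13.1
tcp_pos: [0.4634, 0.2217, 0.0648]
eef_rot: [179.9, 0.1, -1.0]
contact_force: [-1.0, 0.5, 0.8]
gripper_width: 0.0878
```

Call:
carry_out:
  commands: [0.06,0.04,-0.4,0,-1,0,0,-0.35,0,-1,0,0,-0.2,0,-1,0,0,0,0,1,0,0,0,0,1,0,0,0,0,1,0,0,0,0,1,0,0,0,0,1]

```text
time_s: 13.9
tcp_pos: [0.4661, 0.2242, 0.0283]
eef_rot: [-180.0, -0.0, -0.9]
contact_force: [0.6, 0.7, 0.4]
gripper_width: 0.0533
```

Call:
carry_out:
  commands: [0,0,0,0,1,0,0,0,0,1,0,0,0,0,1,0,0,0,0,1,0,0,0,0,1]

```text
time_s: 14.4
tcp_pos: [0.466, 0.2241, 0.0278]
eef_rot: [-180.0, -0.0, -0.9]
contact_force: [-0.1, 1.1, 0.7]
gripper_width: 0.0211
```

Call:
carry_out:
  commands: [0,0,0.1,0,1,0,0,0.3,0,1,0,0,0.6,0,1,0,0,0.7,0,1,0,0,0.7,0,1,0,0,0.5,0,1,0,0,0.2,0,1,0,0,0,0,1]

```text
time_s: 15.2
tcp_pos: [0.4661, 0.2242, 0.153]
eef_rot: [-179.9, -0.1, -0.9]
contact_force: [0.6, -0.3, -3.3]
gripper_width: 0.0207
```

```bash
python3 -c "
from h import *
axoff(.0100)
print(telemetry.get_state()['moment'])"
```

```text
pred [281.74882843 149.20882632]
edge v 137 outer face at 0.07510529233395993 -> mid offset -0.0018947076660400658
cols 241 320
[-0.0192411   0.07598411  0.08942502]
```

Call:
carry_out:
  commands: [0.17,-0.36,0,-0.1,1,0.36,-0.73,0,-0.23,1,0.36,-0.73,0,-0.23,1,0.36,-0.73,0,-0.23,1,0.36,-0.73,0,-0.23,1,0.36,-0.73,0,-0.23,1,0.36,-0.73,0,-0.23,1,0.36,-0.73,0,-0.23,1]

```text
time_s: 16.05
tcp_pos: [0.5729, 0.0036, 0.1498]
eef_rot: [179.9, 0.2, -7.8]
contact_force: [1.7, 0.0, -3.0]
gripper_width: 0.0209
```

Call:
carry_out:
  commands: [0.36,-0.73,0,-0.23,1,0.36,-0.73,0,-0.23,1,0.36,-0.73,0,-0.23,1,0.36,-0.73,0,-0.23,1,0.36,-0.73,0,-0.23,1,0.15,-0.4,0,-0.1,1,0.08,-0.28,0,-0.07,1,0,0,0,0,1]

```text
time_s: 16.85
tcp_pos: [0.654, -0.169, 0.1502]
eef_rot: [180.0, 0.1, -13.1]
contact_force: [-0.7, -0.4, -3.4]
gripper_width: 0.0209
```

Call:
carry_out:
  commands: [0,0,0,0,1,0,0,0,0,1]

```text
time_s: 17.05
tcp_pos: [0.6543, -0.1671, 0.1517]
eef_rot: [-180.0, 0.0, -13.0]
contact_force: [0.2, -1.0, -3.8]
gripper_width: 0.021
```

Call:
carry_out:
  commands: [0,0,-0.4,0,1,0,0,-0.5,0,1,0,0,-0.45,0,1,0,0,-0.3,0,1,0,0,0,0,1,0,0,0,0,1]

```text
time_s: 17.65
tcp_pos: [0.655, -0.1677, 0.0863]
eef_rot: [180.0, -0.0, -13.0]
contact_force: [0.8, -0.6, -3.1]
gripper_width: 0.0212
```

```bash
python3 - <<'E'
from h import *
c=wcap();s=c['state'];print(s['tcp_pos'],s['eef_rot'],s['contact_force'])
t=cap('scene')['frame'][190:330,90:277,::-1]
cv2.imwrite('pics/p3.png',np.hstack([cv2.resize(t,(400,300),interpolation=2),cv2.resize(c['frame'][100:310,140:420,::-1],(400,300))]))
E
```

```text
[ 0.65500616 -0.1677315   0.08631961] [ 1.79989242e+02 -2.55461941e-02 -1.30157134e+01] [ 0.81173666 -0.64826186 -3.05394846]
```

View pics/p3.png

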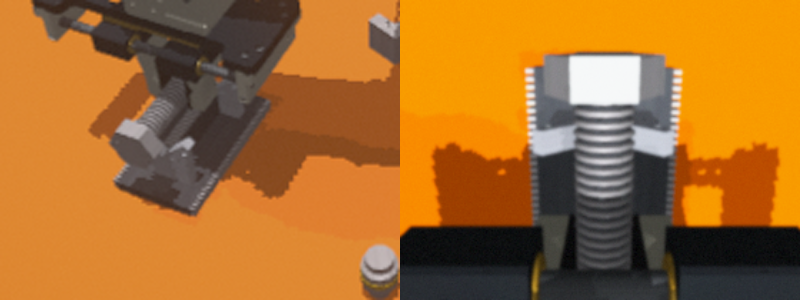

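The fine screw is centred over the V, with lips showing evenly at both sides and the far collar beyond the rest. Lowering it.

Call:
carry_out:
  commands: [0,0,-0.15,0,1,0,0,-0.15,0,1,0,0,-0.12,0,1,0,0,-0.08,0,1,0,0,-0.04,0,1,0,0,0,0,1]

```text
time_s: 18.35
tcp_pos: [0.6545, -0.1681, 0.0638]
eef_rot: [180.0, 0.0, -13.1]
contact_force: [0.6, 0.1, -3.3]
gripper_width: 0.0213
```

Call:
carry_out:
  commands: [0,0,-0.03,0,1,0,0,0,0,1]

```text
time_s: 18.55
tcp_pos: [0.6548, -0.1681, 0.0631]
eef_rot: [-180.0, -0.0, -13.1]
contact_force: [1.0, -0.4, -2.6]
gripper_width: 0.0212
```

Call:
carry_out:
  commands: [0,0,-0.03,0,1,0,0,0,0,1]

```text
time_s: 18.75
tcp_pos: [0.6552, -0.1679, 0.0625]
eef_rot: [-180.0, -0.1, -13.0]
contact_force: [-0.3, 2.4, 0.1]
gripper_width: 0.0212
```

Call:
carry_out:
  commands: [0,0,-0.02,0,1,0,0,0,0,1]

```text
time_s: 18.95
tcp_pos: [0.6554, -0.1677, 0.0621]
eef_rot: [-180.0, -0.1, -13.0]
contact_force: [-0.6, 3.9, 5.0]
gripper_width: 0.0212
```

Contact and full weight on the rest at nearly seat height. A small nudge in +y, then release.

Call:
carry_out:
  commands: [0,0.02,-0.01,0,1,0,0,0,0,1]

```text
time_s: 19.15
tcp_pos: [0.6555, -0.1673, 0.0617]
eef_rot: [-180.0, -0.1, -13.0]
contact_force: [-0.1, 2.5, 5.3]
gripper_width: 0.0209
```

Call:
carry_out:
  commands: [0,0,0,0,0.4,0,0,0,0,0.2,0,0,0,0,-0.2,0,0,0,0,-0.2,0,0,0,0,-0.2]

```text
time_s: 19.65
tcp_pos: [0.6545, -0.1674, 0.0604]
eef_rot: [180.0, 0.0, -13.1]
contact_force: [-0.8, -0.6, -0.3]
gripper_width: 0.0508
```

Call:
carry_out:
  commands: [0,0,0.2,0,-0.2,0,0,0.5,0,-0.2,0,0,0.8,0,-1,0,0,0.8,0,-1,-0.8,0.3,0.8,0,-1,-0.8,0.6,0.6,0,-1,-0.8,0.6,0,0,-1,-0.8,0.6,0,0,-1]

```text
time_s: 20.45
tcp_pos: [0.5258, -0.0827, 0.2101]
eef_rot: [-179.9, -0.1, -13.1]
contact_force: [0.1, 1.4, 0.7]
gripper_width: 0.0869
```

Call:
carry_out:
  commands: [-0.4,0.4,0,0,-1,0,0,0,0,-1,0,0,0,0,-1]

```text
time_s: 20.75
tcp_pos: [0.5109, -0.067, 0.2097]
eef_rot: [-180.0, -0.1, -13.0]
contact_force: [0.3, -0.5, 0.5]
gripper_width: 0.0877
```

```bash
python3 - <<'E'
from h import *
t=cap('scene')['frame'][190:330,:,::-1];a=t[:,90:277];b=t[:,270:457]
cv2.imwrite('pics/p4.png',np.hstack([cv2.resize(a,(400,300),interpolation=2),cv2.resize(b,(400,300),interpolation=2)]))
print(telemetry.get_state()['tcp_pos'])
E
```

```text
[ 0.51122642 -0.06725361  0.20931351]
```

View pics/p4.png

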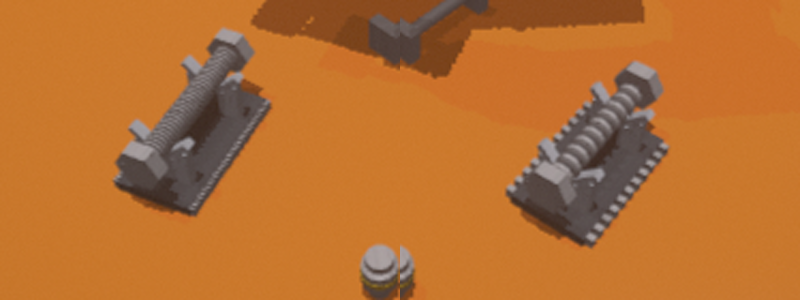

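Both screws lie level in their own plates with the collars outside the rests, and the gripper is clear. Handing in.

```bash
python3 -c "
from plant import r
print(r.close_job())"
```

```text
the job is handed in; nothing more can be done
None
```

Both screws are sorted. I lowered the coarse-thread screw into the wide-notch plate first, then the fine-thread screw into the narrow-notch plate. I handed in at about 21 s of the 64 s allowed.

- **Last checks:** the final picture shows both screws level in the V rests with their collars outside. The arm was clear and the smooth rod was never touched.
- **Setting down:** when each screw touched its V rest, the sideways force showed it about 1 mm off centre. I shifted each one slightly before release. The largest wrist force I read was under 10 N.
- **Disagreement:** the fine plate's position differed by about 3 mm between the top and wrist views. I put this down to the V lips widening its outline, and used the top-view value.
- **Failed check:** the outline measurement of the fine screw merged with the gripper in the wrist image, so I located it by its collar end face instead.

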